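Roll the lens tube into its seat against the sprung stop

ROBOT

A 6-joint arm with a two-finger parallel gripper is mounted at the origin on the work surface. World frame = base frame: x ahead of the robot, y to its left, z up, the work surface at z = 0. Lengths are in mm, angles in rad, forces in N, time in s.
With the tool pointing down it reaches from about 275 to 750 mm from the base axis. Payload 10.2 kg.
Tool frame: the origin (TCP) lies at the very end of the fingers, on their centre line; the grasp point (between the pads) lies 19 mm behind it; z points along the fingers, y is the line along which they close (so a half turn about z gives the same grasp; the last joint's range is limited). The gripper opens to 85 mm and grips with 20 to 120 N. Pads are 22 mm wide; open, the fingers measure 114 mm over their backs; the gripper's body (76 mm by 85 mm) begins 54 mm behind the grasp point. The pads swing forward as they close: fully open they stand 13 mm farther back than shut.
Start: joints at [-1.57, 0.313, 1.498, -0, 1.331, -0.223], TCP at [116.503, -511.916, 231.294] pointing down, gripper open.
Joint ranges: [-2.94, 2.94], [-0.97, 2.17], [0.19, 2.56], [-1.23, 4.37], [0.02, 3.11], [-2.88, 2.88]. Speed limits (rad/s): [2.39, 2.39, 3.01, 3.14, 3.14, 3.14].

INTERFACE

Orientations are given as a unit quaternion [w, x, y, z].
In Python, from rig import telemetry, optics, ctrl gives the robot as it stands.
- The arm moves only by the tool servo_tool, never from a script. Its argument "deltas" is a list of rows, each a list of 3 entries, a list of its own where there are three numbers: the shift along the tool's x, y, z in units of 20 cm (1.0 is 20 cm), then the turn, a rotation vector about the tool's x, y, z in units of 90 degrees (1.0 is 90 degrees), then the opening, from 0 (shut) to 1 (fully open). A call has 1 to 8 rows; each row shifts and turns the commanded pose from where the row before left it, along the tool's axes as they then stand; what a row does not reach is not made up. A row lasts 1/10 s, in which the tool goes at most 50 mm and 8.59 degrees, less where a joint would pass 70% of its speed; a pose out of reach is approached as far as the arm can. A call with a number of a shift or a turn outside -1 to 1 is refused whole. A call with a gripper value outside its range is refused whole. The fingers move at their own pace and stop on an object; "squeeze" is the grip in N (left out, the last holds). Time passes only in rows, so rows that do not move let the fingers close. It gives the time, the measured TCP pose, the force, the opening and the grip force at its end, in the units of the state.
- telemetry.sense(): the state, without advancing time (a new reading comes with each control period).
- optics.capture(name): name is "side" or "top" or "wrist"; returns the picture (420x560x3 uint8, blue, green, red); there is no depth.
- optics.camera_model(name): a dict with "vfov" (degrees; the focal length in pixels is half the picture's height over the tangent of half this angle, whatever the lens; pixels are square), "cx", "cy" (the principal point, pixels), "dist" ([k1, k2, p1, p2, k3] as OpenCV has them; the pictures are not rectified), "R" (3x3) and "t" (3): a world point X has camera coordinates R X + t; the wrist camera has in their place "mount" (4x4, takes a point from camera to tool coordinates, whose origin is the TCP and whose axes are the flange's). Camera axes: x right, y down, z forward; pixel columns grow to the right and rows downward; lengths in mm; the calibration is good to about 2 mm. A picture is of the moment at which its call begins: read the wrist's pose just before it. camera_model takes no time and is no camera call.
- ctrl.finish_job(): hands the job in; it is judged then, once.
The state is a dict: "time_s": time; "joints": joint angles; "dq": joint speeds; "tau": joint torques, N m; "eef_pos": TCP position; "ee_rot": TCP orientation; "force": force on the tool from outside, world axes, zero at the start; "wrist_torque": the same for the moment, N m; "grip_width": opening from 0.0 (shut) to 1.0 (fully open); "grip_force": force on a finger pad.
Only numpy, scipy, OpenCV 4.12 (cv2) and the standard library are available. Lean on these libraries where they do the work, as an engineer would, in place of code of your own. Each camera call takes 0.05 s, during which the arm holds its last target. There are 200 camera calls.

TASK

Push the black lens tube by its side so that it rolls slowly along the grey tray, away from the robot, and drops into the seat at the orange marks. Then press it on gently until the blue sprung stop gives by about 3 mm, without driving the stop anywhere near its end, and ease off slowly so that the tube stays lying in its seat by itself. Keep the tube down on the tray all along and leave the carton, vial and slide box where they are.

Things in the scene. Friction and masses are not known exactly. Their poses are not given: they have to be found in the camera images.
- base: dark steel base plate, fixed, 380 x 210 x 12 mm, blue screw heads in its corners. Origin: centre of its underside, on the table; x is the rolling direction (away from the robot), y the tube's axis, z up. On it stands the grey tray, parallel to the plate and centred in y, but set down by hand: its place along the plate's x is not measured.
- lane (a point): point 28 mm above the plate's origin, at the height of the tray's level deck, axes as the plate's. The lane on the deck is 108 mm wide between dark side rails (8 mm thick, 8 mm above the deck) and runs 187 mm from its near end (a lip 6 mm thick, 6 mm above the deck) to a sharp 4 mm step down to the seat's floor.
- seat_zone (a point): point fixed on the plate at x = +91 mm, y = 0, at the height of the seat's floor (24 mm above the table). The real seat centre (orange marks on both rails) lies anywhere within 21 mm of it along x, either way, and must be found by feel or by eye. The step is 12.5 mm before the seat's centre, the face of the blue stop 22 mm beyond it.
- lens_tube: black lens tube with blue and steel rings, a plain loose cylinder of 40 mm diameter and 100 mm length, about 0.35 kg, lying across the lane. Origin: its centre; y is its long axis (x and z turn as it rolls). Centre 48 mm above the table on the lane and 44 mm in the seat; it starts 55 to 115 mm before the seat's centre. It rolls freely and its polished side slips easily on fingers; in the seat it has about 2 mm of play between step and stop.
- stop (a joint): travel in m of the blue sprung stop block (16 x 90 x 28 mm, top 53 mm above the table), away from the robot along the plate's x: 0 at rest, 0.010 at its hard end. It is preloaded and begins to give at 3 N, then stiffens by 1.5 N per mm (about 7.5 N at 3 mm, 18 N at the end). The reading is as noisy as the positions.
- carton: loose blue carton 170 x 42 x 36 mm lying beside the plate; origin at the centre of its underside, x along its length. Leave alone.
- vial: loose amber vial, 26 mm diameter, 55 mm high, standing beside the plate; origin at the centre of its underside. Leave alone.
- slide_box: loose white slide box 80 x 35 x 32 mm beside the plate; origin at the centre of its underside. Leave alone.
Mind the look-alikes: they are no part of the job. What is shaped like the lens_tube but brown or purple is not meant.

How it is judged (in metres and radians):
On the way, in this order (a step that is already met when the one before it is completed fails the run):
1. the tube has dropped into the seat (z of lens_tube in the frame of base between 0.042 and 0.046 m and x of lens_tube in the frame of base between 0.055 and 0.13 m and angle between the y axis of lens_tube and the y axis of base, either way round below 0.08 rad), for 0.02 s.
2. the tube, in its seat, is pressed on until the stop gives by 1.5 to 5.5 mm, for 0.3 s (value of joint stop between 0.0015 and 0.0055 m and z of lens_tube in the frame of base between 0.042 and 0.0465 m), for 0.3 s.
At the end, for the whole second after the job is handed in: The tube lies at rest and untouched in the seat at the marks (centre 42 to 46 mm above the table, axis within 0.08 rad of the plate's y), the stop back at rest (under 1 mm) (all of step 1 and value of joint stop below 0.001 m and linear speed of lens_tube below 0.01 m/s and angular speed of lens_tube below 0.5 rad/s).
It fails at once if the stop is overrun (driven more than 7 mm) (value of joint stop above 0.007 m).
It fails at once if the tube is pressed harder than 20 N (contact force between the fingers and lens_tube above 20 N).
It fails at once if the tube is lifted off the tray (more than 10 mm) (height (world z) of lens_tube above 0.058 m).
It fails at once if the tube is shot along (faster than 0.3 m/s) (linear speed of lens_tube above 0.3 m/s).
It fails at once if the carton, vial or slide box is disturbed (moved more than 10 mm) (distance of any of carton, vial, slide_box from where it was at the start of the episode above 0.01 m).
It also fails if it takes over 53 s, if anything falls off the work surface, if the arm or the gripper's body presses on something with over 40 N, if the wrist force passes 120 N, or if a joint passes its speed limit or range.

## Working session

There is one attempt and no reset: what is moved stays moved. The work goes in short steps, Python scripts to look and compute and a tool call to move; the robot and the scene stay as the last step left them, time stands still between calls to the robot, and variables do not carry over. Pictures are saved under pics/ and viewed, at most 10 in all, crops included, and the job is handed in when it is done.

Besides the shell and the picture viewer there is one more tool, called as name(argument=value, ...), one argument or row to a line, values as JSON. servo_tool: Moves the arm, as the interface text tells. Its arguments: {"type":"object","properties":{"deltas":{"type":"array"},"squeeze":{"type":"number"}},"required":["deltas"]}

```bash
mkdir -p pics; ls; python3 - <<'E'
from rig import telemetry, optics, ctrl
import cv2,json
print(telemetry.sense())
for n in ("top","side"):
    cv2.imwrite(f"pics/{n}0.png",optics.capture(n)); print(n,optics.camera_model(n))
print(optics.camera_model("wrist"))
E
```

```text
pics
{'time_s': 0.0, 'joints': array([-1.57045001e+00,  3.13468830e-01,  1.49843662e+00,  5.76500663e-06,
        1.33100732e+00, -2.23388327e-01]), 'dq': array([ 0.00104384, -0.00112147,  0.00066505,  0.00162443, -0.00048447,
        0.00120687]), 'tau': array([-1.37128634e-03, -4.12269902e+01, -2.59744906e+01, -2.67745327e-04,
        4.13768328e-03,  2.03623166e-06]), 'eef_pos': array([ 116.4786318 , -511.65138653,  230.72561693]), 'ee_rot': array([-6.55650532e-04,  9.93749234e-01,  1.11633439e-01,  7.62405221e-05]), 'force': array([0.64110205, 0.08175721, 0.14147213]), 'wrist_torque': array([0.02235656, 0.01020009, 0.00813646]), 'grip_force': 0.0, 'grip_width': 1.0022803111354999}
top {'vfov': 55.29736301223856, 'cx': 279.63995464020553, 'cy': 210.46397411962462, 'dist': array([0.01643508, 0.        , 0.        , 0.        , 0.        ]), 'R': array([[ 0.02318887, -0.99960315,  0.01599463],
       [-0.98119732, -0.02582243, -0.19127213],
       [ 0.19160925, -0.01125851, -0.98140672]]), 't': array([-22.36817478, 586.44375087, 750.23456799])}
side {'vfov': 54.54306032515221, 'cx': 280.8895725305795, 'cy': 210.89844516239725, 'dist': array([-0.10321531,  0.        ,  0.        ,  0.        ,  0.        ]), 'R': array([[ 0.76833571, -0.63971699, -0.02055251],
       [-0.39957819, -0.4543361 , -0.79618841],
       [ 0.4999975 ,  0.61995232, -0.60469961]]), 't': array([-448.83284647,  289.57622397,  550.90823491])}
{'vfov': 65.33071636441754, 'cx': 276.3900145004396, 'cy': 209.38090082532906, 'dist': array([-0.01553489,  0.        ,  0.        ,  0.        ,  0.        ]), 'mount': array([[ 1.17186283e-03, -9.49489204e-01, -3.13797513e-01,
         8.11123572e+01],
       [ 9.99999281e-01,  1.19253068e-03,  1.26090823e-04,
         5.49628392e-02],
       [ 2.54491286e-04, -3.13797435e-01,  9.49489918e-01,
        -1.43255765e+02],
       [ 0.00000000e+00,  0.00000000e+00,  0.00000000e+00,
         1.00000000e+00]])}
```

View pics/top0.png

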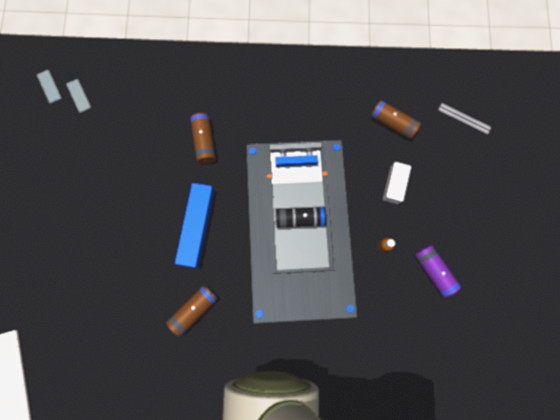

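View pics/side0.png

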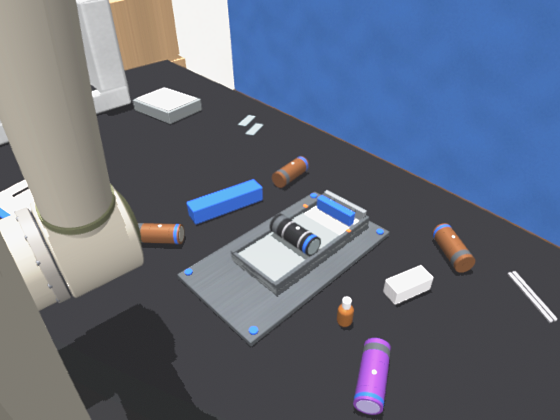

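The top view shows the plate's screws near (252,151), (337,147), (350,309), (259,314), the orange marks at (269,176) and (325,174), and the tube at about (302,216). The side view agrees: the tube lies across the lane, between the near lip and the marks.

```bash
cat > h.py <<'E'
import numpy as np, cv2
from rig import telemetry, optics
from scipy.spatial.transform import Rotation as Ro
def cam(n,s=None):
    m=optics.camera_model(n); f=210/np.tan(np.radians(m["vfov"]/2))
    K=np.array([[f,0,m["cx"]],[0,f,m["cy"]],[0,0,1]])
    if n=="wrist":
        T=np.eye(4); T[:3,:3]=Ro.from_quat(np.roll(s["ee_rot"],-1)).as_matrix(); T[:3,3]=s["eef_pos"]
        T=np.linalg.inv(T@m["mount"]); return K,m["dist"],T[:3,:3],T[:3,3]
    return K,m["dist"],m["R"],m["t"]
def toworld(c,px,z):
    K,d,R,t=c; u=cv2.undistortPoints(np.array([[px]],float),K,d)[0,0]
    r=R.T@np.array([u[0],u[1],1]); o=-R.T@t
    return o+r*(z-o[2])/r[2]
def blob(im,lo,hi,px,r=9):
    x,y=map(int,px); x0,y0=max(x-r,0),max(y-r,0); h=cv2.cvtColor(im[y0:y+r+1,x0:x+r+1],cv2.COLOR_BGR2HSV)
    m=cv2.inRange(h,np.array(lo),np.array(hi)); M=cv2.moments(m,True)
    return np.array([M["m10"]/M["m00"]+x0,M["m01"]/M["m00"]+y0]) if M["m00"] else None
E
python3 - <<'E'
from h import *
im=cv2.imread("pics/top0.png"); c=cam("top")
S=[toworld(c,blob(im,(100,120,100),(125,255,255),p),14) for p in [(252,151),(337,147),(350,309),(259,314)]]
M=[toworld(c,blob(im,(3,120,100),(20,255,255),p,6),36) for p in [(269,176),(325,174)]]
S=np.array(S);M=np.array(M);C=S.mean(0); print(S.round(1),M.round(1),C)
d=(S[0]+S[1]-S[2]-S[3]); yaw=np.arctan2(d[1],d[0]); d2=S[0]+S[3]-S[1]-S[2]; print("yaw",yaw,np.arctan2(-d2[0],d2[1]),np.linalg.norm(d)/2,np.linalg.norm(d2)/2)
ex=np.array([np.cos(yaw),np.sin(yaw)]);ey=np.array([-ex[1],ex[0]])
for m in list(M)+[toworld(c,p,z) for p,z in [((277,218),48),((327,216),48),((302,216),60),((301,270),31)]]: print(((m-C)[:2]@ex).round(1),((m-C)[:2]@ey).round(1),m.round(1))
for p in [(189,192),(203,264),(388,243),(398,182)]: print(toworld(c,p,20).round(0))
E
```

```text
[[ 726.    54.8   14. ]
 [ 740.2 -129.2   14. ]
 [ 396.5 -155.3   14. ]
 [ 382.9   28.4   14. ]] [[ 664.7   16.1   36. ]
 [ 673.2 -100.8   36. ]] [561.40693215 -50.33076414  14.        ]
yaw 0.07631528817979816 0.07564359795339556 344.38426590330477 184.33346007438965
108.0 58.4 [664.7  16.1  36. ]
107.6 -58.8 [ 673.2 -100.8   36. ]
15.0 46.4 [572.8  -3.   48. ]
14.0 -55.4 [ 579.6 -104.5   48. ]
14.4 -3.6 [576.1 -52.8  60. ]
-91.0 3.1 [470.4 -54.2  31. ]
[629. 184.  20.]
[478. 146.  20.]
[ 531. -235.   20.]
[ 663. -260.   20.]
```

servo_tool(
  deltas=[
    [[0, 0, 0], [0, 0, 0.094], 0.6],
    [[0.134, -0.132, 0], [0, 0, 0], 0.6],
    [[0.134, -0.132, 0], [0, 0, 0], 0.6],
    [[0.134, -0.132, 0], [0, 0, 0], 0.6],
    [[0.134, -0.132, 0], [0, 0, 0], 0.6],
    [[0.134, -0.132, 0], [0, 0, 0], 0.6],
    [[0.134, -0.132, 0], [0, 0, 0], 0.6],
    [[0.134, -0.132, 0], [0, 0, 0], 0.6],
  ],
)

```text
time_s: 0.9
eef_pos: [290.2, -312.0, 231.1]
ee_rot: [-0.0, 0.999, 0.038, -0.0]
force: [0.5, -1.0, 0.4]
grip_width: 0.601
grip_force: 0.0
```

servo_tool(
  deltas=[
    [[0.134, -0.132, 0], [0, 0, 0], 0.6],
    [[0.134, -0.132, 0], [0, 0, 0], 0.6],
    [[0.134, -0.132, 0], [0, 0, 0], 0.6],
    [[0.134, -0.132, 0], [0, 0, 0], 0.6],
    [[0.134, -0.132, 0], [0, 0, 0], 0.6],
    [[0.134, -0.132, 0], [0, 0, 0], 0.6],
    [[0.134, -0.132, 0], [0, 0, 0], 0.6],
    [[0.134, -0.132, 0], [0, 0, 0], 0.6],
  ],
)

```text
time_s: 1.7
eef_pos: [488.0, -85.0, 231.1]
ee_rot: [-0.0, 0.999, 0.038, -0.0]
force: [0.5, -0.6, 0.3]
grip_width: 0.603
grip_force: 0.0
```

servo_tool(
  deltas=[
    [[0.134, -0.132, 0], [0, 0, 0], 0.6],
    [[0, 0, 0], [0, 0, 0], 0.6],
    [[0, 0, 0], [0, 0, 0], 0.6],
  ],
)

```text
time_s: 2.0
eef_pos: [511.8, -57.7, 230.8]
ee_rot: [-0.0, 0.999, 0.039, -0.001]
force: [-0.7, -0.9, 1.0]
grip_width: 0.601
grip_force: 0.0
```

```bash
cat >> h.py <<'E'
C=np.array([561.4,-50.3]); yaw=0.076
ex=np.array([np.cos(yaw),np.sin(yaw)]);ey=np.array([-ex[1],ex[0]])
def pl(p): p=np.asarray(p); return np.array([(p[:2]-C)@ex,(p[:2]-C)@ey,p[2]]).round(1)
def show():
    s=telemetry.sense(); R=Ro.from_quat(np.roll(s["ee_rot"],-1)).as_matrix()
    print(s["time_s"],"plate",pl(s["eef_pos"]),"F",s["force"].round(2),"yaw",np.arctan2(R[1,0],R[0,0]).round(4),"z",R[:,2].round(3),"g",round(s["grip_width"],2)); return s
E
python3 - <<'E'
from h import *
s=show(); cv2.imwrite("pics/w1.png",optics.capture("wrist"))
E
```

```text
2.0 plate [-50.   -3.7 230.8] F [-0.72 -0.94  0.97] yaw 0.0775 z [-0.001  0.    -1.   ] g 0.6
```

View pics/w1.png

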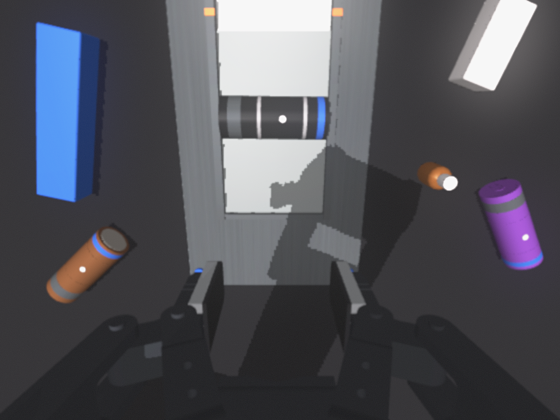

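The wrist view shows the orange marks at (209,12) and (337,12). The tube spans columns 219–329 and rows 96–138 and lies square to the lane, with the open fingers at the bottom.

```bash
python3 - <<'E'
from h import *
s=telemetry.sense(); c=cam("wrist",s); im=cv2.imread("pics/w1.png")
for p in [(209,12),(337,12)]: print("mark",pl(toworld(c,blob(im,(3,120,100),(22,255,255),p,8),36)))
for p,z in [((219,117),48),((329,117),48),((275,138),51),((275,96),61),((275,213),34),((275,31),28),((190,100),12),((170,10),12)]: print(p,pl(toworld(c,p,z)))
E
```

```text
mark [108.6  52.8  36. ]
mark [107.6 -60.3  36. ]
(219, 117) [16.2 51.  48. ]
(329, 117) [ 16.3 -54.7  48. ]
(275, 138) [-3.3 -2.8 51. ]
(275, 96) [35.2 -2.8 61. ]
(275, 213) [-86.1  -2.7  34. ]
(275, 31) [94.1 -2.7 28. ]
(190, 100) [31.9 86.8 12. ]
(170, 10) [115.6  99.8  12. ]
```

servo_tool(
  deltas=[
    [[0, 0, 0.12], [0, 0, 0], 0.6],
    [[0, 0, 0.12], [0, 0, 0], 0.6],
    [[0, 0, 0.12], [0, 0, 0], 0.6],
    [[0, 0, 0.12], [0, 0, 0], 0.6],
    [[0, 0, 0.12], [0, 0, 0], 0.6],
    [[0, 0, 0.12], [0, 0, 0], 0.6],
    [[0, 0, 0.12], [0, 0, 0], 0.6],
    [[0, 0, 0.12], [0, 0, 0], 0.6],
  ],
)

```text
time_s: 2.85
eef_pos: [511.4, -59.3, 38.6]
ee_rot: [0.0, 0.999, 0.037, 0.0]
force: [-0.3, -0.5, 0.3]
grip_width: 0.596
grip_force: 0.0
```

servo_tool(
  deltas=[
    [[0.05, 0, 0], [0, 0, 0], 0.6],
    [[0.05, 0, 0], [0, 0, 0], 0.6],
    [[0.025, 0, 0], [0, 0, 0], 0.6],
    [[0.01, 0, 0], [0, 0, 0], 0.6],
    [[0, 0, 0], [0, 0, 0], 0.6],
    [[0, 0, 0], [0, 0, 0], 0.6],
  ],
)

```text
time_s: 3.45
eef_pos: [538.5, -56.3, 39.4]
ee_rot: [-0.0, 0.999, 0.038, -0.0]
force: [-0.3, 0.1, 0.0]
grip_width: 0.6
grip_force: 0.0
```

```bash
python3 - <<'E'
from h import *
s=show(); a=optics.capture("side"); w=optics.capture("wrist")
cv2.imwrite("pics/m2.png",np.hstack([cv2.resize(a[150:330,170:400],None,fx=1.7,fy=1.7)[:306],cv2.resize(w,(408,306))]))
E
```

```text
3.45 plate [-23.3  -4.2  39.4] F [-0.35  0.08  0.02] yaw 0.0758 z [-0.  0. -1.] g 0.6
```

View pics/m2.png

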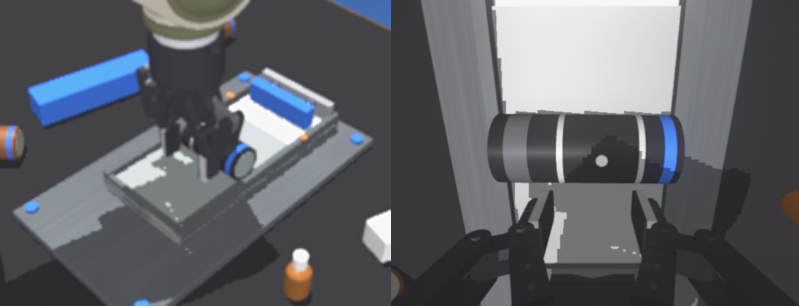

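The fingers are inside the lane just behind the tube, with a pad to each side of its middle. I'll push slowly.

servo_tool(
  deltas=[
    [[0.01, 0, 0], [0, 0, 0], 0.6],
    [[0.01, 0, 0], [0, 0, 0], 0.6],
    [[0.01, 0, 0], [0, 0, 0], 0.6],
    [[0.01, 0, 0], [0, 0, 0], 0.6],
    [[0.01, 0, 0], [0, 0, 0], 0.6],
    [[0.01, 0, 0], [0, 0, 0], 0.6],
    [[0.01, 0, 0], [0, 0, 0], 0.6],
    [[0.01, 0, 0], [0, 0, 0], 0.6],
  ],
)

```text
time_s: 4.35
eef_pos: [555.0, -54.8, 39.3]
ee_rot: [-0.0, 0.999, 0.038, -0.0]
force: [-0.3, 0.8, -0.3]
grip_width: 0.597
grip_force: 0.1
```

```bash
cat >> h.py <<'E'
def tube(s,w,z=48):
    # tube edges from wrist picture: rows of dark->light ends along central column
    c=cam("wrist",s); return c
E
python3 - <<'E'
from h import *
s=show(); w=optics.capture("wrist"); cv2.imwrite("pics/w3.png",w)
E
```

```text
4.35 plate [-6.8 -4.  39.3] F [-0.33  0.77 -0.28] yaw 0.0762 z [-0.  0. -1.] g 0.6
```

View pics/w3.png

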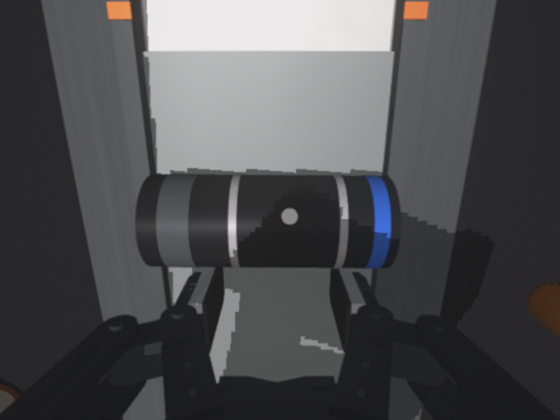

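The tube spans rows 175–267 and columns 138–397, still straight. The step edge is at row 52 and the pads are at the tube.

```bash
python3 - <<'E'
from h import *
s=telemetry.sense(); c=cam("wrist",s)
# solve tube x (plate) so that its silhouette matches rows 175/267 at column 275
K,d,R,t=c
def row(x,z0=48):
    a=np.linspace(0,2*np.pi,361); P=np.array([np.r_[C+ex*(x+20*np.cos(k))+ey*-3,z0+20*np.sin(k)] for k in a])
    q=cv2.projectPoints(P,cv2.Rodrigues(R)[0],t,K,d)[0][:,0,1]; return q.min(),q.max()
for x in range(20,40,2): print(x,row(x))
for p,z in [((275,52),28),((120,10),36),((415,10),36),((205,272),48),((350,272),48)]: print(p,pl(toworld(c,p,z)))
E
```

```text
20 (np.float64(185.76262675365354), np.float64(277.1899664486844))
22 (np.float64(181.30281972220422), np.float64(273.0686984546846))
24 (np.float64(176.79494872450522), np.float64(268.916461569619))
26 (np.float64(172.23769281792286), np.float64(264.7351070587633))
28 (np.float64(167.6320076462646), np.float64(260.52142195441303))
30 (np.float64(162.97704123739848), np.float64(256.2753499855969))
32 (np.float64(158.27193244961245), np.float64(251.99954148592542))
34 (np.float64(153.51450849655464), np.float64(247.69223683653507))
36 (np.float64(148.70375554100832), np.float64(243.35223631360896))
38 (np.float64(143.84024303137366), np.float64(238.9794649283486))
(275, 52) [94.8 -3.4 28. ]
(120, 10) [109.1  57.9  36. ]
(415, 10) [109.2 -58.8  36. ]
(205, 272) [-0.4 28.9 48. ]
(350, 272) [ -0.3 -38.2  48. ]
```

servo_tool(
  deltas=[
    [[0.01, 0, 0], [0, 0, 0], 0.6],
    [[0.01, 0, 0], [0, 0, 0], 0.6],
    [[0.01, 0, 0], [0, 0, 0], 0.6],
    [[0.01, 0, 0], [0, 0, 0], 0.6],
    [[0.01, 0, 0], [0, 0, 0], 0.6],
    [[0.01, 0, 0], [0, 0, 0], 0.6],
    [[0.01, 0, 0], [0, 0, 0], 0.6],
    [[0.01, 0, 0], [0, 0, 0], 0.6],
  ],
)

```text
time_s: 5.2
eef_pos: [570.9, -53.6, 39.3]
ee_rot: [-0.0, 0.999, 0.038, 0.0]
force: [-0.3, -0.3, -0.1]
grip_width: 0.598
grip_force: 0.1
```

servo_tool(
  deltas=[
    [[0.01, 0, 0], [0, 0, 0], 0.6],
    [[0.01, 0, 0], [0, 0, 0], 0.6],
    [[0.01, 0, 0], [0, 0, 0], 0.6],
    [[0.01, 0, 0], [0, 0, 0], 0.6],
    [[0.01, 0, 0], [0, 0, 0], 0.6],
    [[0.01, 0, 0], [0, 0, 0], 0.6],
    [[0.01, 0, 0], [0, 0, 0], 0.6],
    [[0.01, 0, 0], [0, 0, 0], 0.6],
  ],
)

```text
time_s: 6.0
eef_pos: [586.9, -52.4, 39.3]
ee_rot: [-0.0, 0.999, 0.038, -0.0]
force: [0.6, 0.2, 0.6]
grip_width: 0.604
grip_force: 0.1
```

servo_tool(
  deltas=[
    [[0.01, 0, 0], [0, 0, 0], 0.6],
    [[0.01, 0, 0], [0, 0, 0], 0.6],
    [[0.01, 0, 0], [0, 0, 0], 0.6],
    [[0.01, 0, 0], [0, 0, 0], 0.6],
    [[0.01, 0, 0], [0, 0, 0], 0.6],
    [[0.01, 0, 0], [0, 0, 0], 0.6],
    [[0.01, 0, 0], [0, 0, 0], 0.6],
    [[0.01, 0, 0], [0, 0, 0], 0.6],
  ],
)

```text
time_s: 6.8
eef_pos: [602.8, -51.2, 39.3]
ee_rot: [-0.0, 0.999, 0.038, -0.0]
force: [-0.1, -0.2, 0.9]
grip_width: 0.597
grip_force: 0.1
```

```bash
python3 - <<'E'
from h import *
s=show(); w=optics.capture("wrist"); cv2.imwrite("pics/w4.png",w)
E
```

```text
6.8 plate [41.2 -4.  39.3] F [-0.08 -0.24  0.87] yaw 0.0762 z [-0.  0. -1.] g 0.6
```

View pics/w4.png

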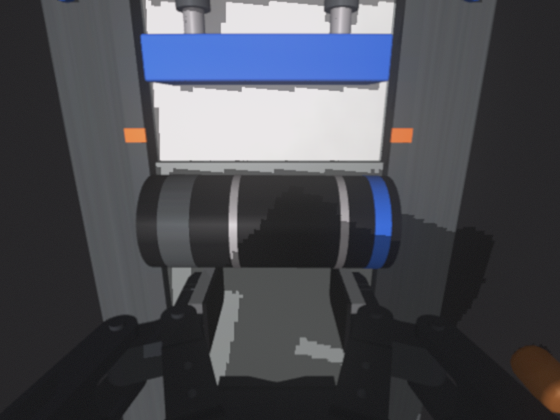

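The tube is straight and still ahead of the pads at rows 175–267. The step is at row 161, the orange marks at row 135 and the lower edge of the blue stop at row 81. I'll carry on and slow down at the step.

servo_tool(
  deltas=[
    [[0.01, 0, 0], [0, 0, 0], 0.6],
    [[0.01, 0, 0], [0, 0, 0], 0.6],
    [[0.01, 0, 0], [0, 0, 0], 0.6],
    [[0.01, 0, 0], [0, 0, 0], 0.6],
    [[0.01, 0, 0], [0, 0, 0], 0.6],
    [[0.01, 0, 0], [0, 0, 0], 0.6],
    [[0.01, 0, 0], [0, 0, 0], 0.6],
    [[0.01, 0, 0], [0, 0, 0], 0.6],
  ],
)

```text
time_s: 7.65
eef_pos: [618.8, -50.0, 39.3]
ee_rot: [0.0, 0.999, 0.038, -0.0]
force: [0.3, 0.3, 0.7]
grip_width: 0.599
grip_force: 0.1
```

servo_tool(
  deltas=[
    [[0.005, 0, 0], [0, 0, 0], 0.6],
    [[0.005, 0, 0], [0, 0, 0], 0.6],
    [[0.005, 0, 0], [0, 0, 0], 0.6],
    [[0.005, 0, 0], [0, 0, 0], 0.6],
    [[0.005, 0, 0], [0, 0, 0], 0.6],
    [[0.005, 0, 0], [0, 0, 0], 0.6],
    [[0.005, 0, 0], [0, 0, 0], 0.6],
    [[0.005, 0, 0], [0, 0, 0], 0.6],
  ],
)

```text
time_s: 8.45
eef_pos: [626.7, -49.4, 39.3]
ee_rot: [0.0, 0.999, 0.038, 0.0]
force: [-0.5, 0.3, 0.4]
grip_width: 0.6
grip_force: 0.0
```

servo_tool(
  deltas=[
    [[0.005, 0, 0], [0, 0, 0], 0.6],
    [[0.005, 0, 0], [0, 0, 0], 0.6],
    [[0.005, 0, 0], [0, 0, 0], 0.6],
    [[0, 0, 0], [0, 0, 0], 0.6],
    [[0, 0, 0], [0, 0, 0], 0.6],
  ],
)

```text
time_s: 8.95
eef_pos: [629.6, -49.1, 39.3]
ee_rot: [-0.0, 0.999, 0.038, -0.0]
force: [0.3, 0.0, 0.3]
grip_width: 0.601
grip_force: 0.0
```

```bash
python3 - <<'E'
from h import *
s=show(); w=optics.capture("wrist"); cv2.imwrite("pics/w5.png",w)
E
```

```text
8.95 plate [68.1 -4.  39.3] F [0.35 0.05 0.26] yaw 0.0762 z [-0.  0. -1.] g 0.6
```

View pics/w5.png

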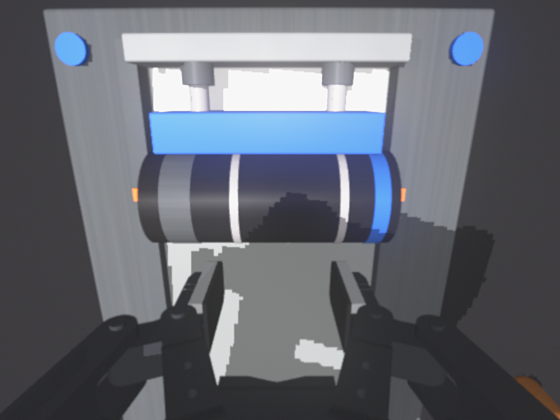

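The tube has dropped in. It spans rows 153–242, with the orange marks at row 195, level with its middle, and the stop just beyond it (back edge at row 112). I'll lower the fingers slightly so the pads reach below the tube's centre, then press.

servo_tool(
  deltas=[
    [[0, 0, 0.0125], [0, 0, 0], 0.6],
    [[0, 0, 0.0125], [0, 0, 0], 0.6],
    [[0.01, 0, 0], [0, 0, 0], 0.6],
    [[0.01, 0, 0], [0, 0, 0], 0.6],
    [[0.01, 0, 0], [0, 0, 0], 0.6],
    [[0, 0, 0], [0, 0, 0], 0.6],
    [[0, 0, 0], [0, 0, 0], 0.6],
  ],
)

```text
time_s: 9.7
eef_pos: [635.6, -48.7, 34.3]
ee_rot: [0.0, 0.999, 0.038, 0.0]
force: [0.3, 0.4, -0.0]
grip_width: 0.595
grip_force: 0.0
```

```bash
cat >> h.py <<'E'
def stop(n):
    s=show(); w=optics.capture("wrist"); cv2.imwrite(f"pics/{n}.png",w); c=cam("wrist",s)
    h=cv2.cvtColor(w,cv2.COLOR_BGR2HSV); m=cv2.inRange(h,np.array((100,150,60)),np.array((125,255,255)))
    b=[]
    for u in range(230,331,5):
        r=np.flatnonzero(m[60:200,u])+60
        if len(r)>5: b.append((r[0],r[-1]))
    r0,r1=np.median(b,0); print("stop rows",r0,r1,"x back",pl(toworld(c,(275,r0-.5),53))[0],"front",pl(toworld(c,(275,r1+.5),53))[0])
E
python3 - <<'E'
from h import *
stop("w6")
E
```

```text
9.7 plate [74.1 -4.  34.3] F [ 0.32  0.38 -0.01] yaw 0.0762 z [ 0. -0. -1.] g 0.59
  return _methods._mean(a, axis=axis, dtype=dtype,
  ret = ret.dtype.type(ret / rcount)
Traceback (most recent call last):
  File "h.py", line 35, in stop
    r0,r1=np.median(b,0); print("stop rows",r0,r1,"x back",pl(toworld(c,(275,r0-.5),53))[0],"front",pl(toworld(c,(275,r1+.5),53))[0])
    ^^^^^
TypeError: cannot unpack non-iterable numpy.float64 object
```

```bash
python3 - <<'E'
import cv2,numpy as np
w=cv2.imread("pics/w6.png"); print(cv2.cvtColor(w,cv2.COLOR_BGR2HSV)[90:190:4,260].tolist())
E
```

```text
[[0, 0, 247], [0, 0, 247], [0, 0, 247], [0, 0, 247], [0, 0, 247], [0, 0, 247], [0, 0, 247], [0, 0, 247], [0, 0, 247], [116, 93, 186], [109, 121, 248], [104, 109, 247], [104, 114, 247], [104, 117, 247], [104, 120, 247], [104, 123, 247], [104, 128, 247], [104, 131, 247], [105, 135, 247], [105, 138, 247], [108, 152, 248], [117, 100, 115], [117, 102, 113], [117, 97, 110], [118, 89, 106]]
```

```bash
sed -i 's/(100,150,60)/(100,70,140)/' h.py; python3 - <<'E'
from h import *
stop("w6")
E
```

```text
9.75 plate [74.1 -4.  34.3] F [ 0.63  0.39 -0.12] yaw 0.0762 z [-0. -0. -1.] g 0.6
stop rows 125.0 172.0 x back 147.0 front 129.0
```

servo_tool(
  deltas=[
    [[0.005, 0, 0], [0, 0, 0], 0.6],
    [[0.005, 0, 0], [0, 0, 0], 0.6],
    [[0.005, 0, 0], [0, 0, 0], 0.6],
    [[0.0025, 0, 0], [0, 0, 0], 0.6],
    [[0, 0, 0], [0, 0, 0], 0.6],
    [[0, 0, 0], [0, 0, 0], 0.6],
  ],
)

```text
time_s: 10.4
eef_pos: [639.1, -48.4, 34.3]
ee_rot: [0.0, 0.999, 0.038, -0.0]
force: [0.8, -0.0, -0.1]
grip_width: 0.601
grip_force: 0.0
```

```bash
python3 - <<'E'
from h import *
stop("w7")
E
```

```text
10.4 plate [77.6 -4.  34.3] F [ 0.75 -0.01 -0.1 ] yaw 0.0762 z [-0. -0. -1.] g 0.6
stop rows 134.0 180.0 x back 147.3 front 129.4
```

servo_tool(
  deltas=[
    [[0.0025, 0, 0], [0, 0, 0], 0.6],
    [[0.0025, 0, 0], [0, 0, 0], 0.6],
    [[0.0025, 0, 0], [0, 0, 0], 0.6],
    [[0, 0, 0], [0, 0, 0], 0.6],
    [[0, 0, 0], [0, 0, 0], 0.6],
  ],
)

```text
time_s: 10.95
eef_pos: [639.9, -48.4, 34.2]
ee_rot: [-0.0, 0.999, 0.038, -0.001]
force: [-5.3, -0.8, 3.1]
grip_width: 0.595
grip_force: 2.6
```

servo_tool(
  deltas=[
    [[0.0025, 0, 0], [0, 0, 0], 0.6],
    [[0.0025, 0, 0], [0, 0, 0], 0.6],
    [[0, 0, 0], [0, 0, 0], 0.6],
    [[0, 0, 0], [0, 0, 0], 0.6],
  ],
)

```text
time_s: 11.35
eef_pos: [640.6, -48.3, 34.2]
ee_rot: [-0.0, 0.999, 0.038, -0.001]
force: [-6.8, -1.0, 2.7]
grip_width: 0.602
grip_force: 3.3
```

```bash
python3 - <<'E'
from h import *
stop("w8")
E
```

```text
11.35 plate [79.1 -4.  34.2] F [-6.75 -1.03  2.73] yaw 0.0763 z [-0.003  0.    -1.   ] g 0.6
stop rows 135.0 182.0 x back 148.6 front 130.2
```

servo_tool(
  deltas=[
    [[0.0025, 0, 0], [0, 0, 0], 0.6],
    [[0.0025, 0, 0], [0, 0, 0], 0.6],
    [[0, 0, 0], [0, 0, 0], 0.6],
    [[0, 0, 0], [0, 0, 0], 0.6],
  ],
)

```text
time_s: 11.8
eef_pos: [641.3, -48.2, 34.1]
ee_rot: [-0.0, 0.999, 0.038, -0.002]
force: [-7.5, -1.3, 3.3]
grip_width: 0.603
grip_force: 4.1
```

```bash
python3 - <<'E'
from h import *
stop("w9")
E
```

```text
11.8 plate [79.9 -4.  34.1] F [-7.47 -1.27  3.32] yaw 0.0763 z [-0.004  0.    -1.   ] g 0.6
stop rows 135.0 182.0 x back 149.3 front 131.0
```

servo_tool(
  deltas=[
    [[0.0025, 0, 0], [0, 0, 0], 0.6],
    [[0.0025, 0, 0], [0, 0, 0], 0.6],
    [[0.0025, 0, 0], [0, 0, 0], 0.6],
    [[0, 0, 0], [0, 0, 0], 0.6],
    [[0, 0, 0], [0, 0, 0], 0.6],
    [[0, 0, 0], [0, 0, 0], 0.6],
    [[0, 0, 0], [0, 0, 0], 0.6],
  ],
)

```text
time_s: 12.55
eef_pos: [642.5, -48.1, 34.1]
ee_rot: [-0.0, 0.999, 0.038, -0.002]
force: [-10.3, -1.2, 5.7]
grip_width: 0.596
grip_force: 5.1
```

```bash
python3 - <<'E'
from h import *
stop("w10")
E
```

```text
12.55 plate [81.  -4.  34.1] F [-10.35  -1.18   5.65] yaw 0.0763 z [-0.005  0.    -1.   ] g 0.6
stop rows 135.0 183.0 x back 150.5 front 131.8
```

The stop has given by about 3.2 mm. I'll hold briefly, then ease off slowly.

servo_tool(
  deltas=[
    [[0, 0, 0], [0, 0, 0], 0.6],
    [[0, 0, 0], [0, 0, 0], 0.6],
    [[0, 0, 0], [0, 0, 0], 0.6],
    [[-0.0025, 0, 0], [0, 0, 0], 0.6],
    [[-0.0025, 0, 0], [0, 0, 0], 0.6],
    [[-0.0025, 0, 0], [0, 0, 0], 0.6],
    [[-0.0025, 0, 0], [0, 0, 0], 0.6],
    [[-0.0025, 0, 0], [0, 0, 0], 0.6],
  ],
)

```text
time_s: 13.4
eef_pos: [641.2, -48.2, 34.0]
ee_rot: [-0.0, 0.999, 0.038, -0.0]
force: [-4.3, -0.9, 0.8]
grip_width: 0.599
grip_force: 2.0
```

servo_tool(
  deltas=[
    [[-0.0025, 0, 0], [0, 0, 0], 0.6],
    [[-0.0025, 0, 0], [0, 0, 0], 0.6],
    [[-0.0025, 0, 0], [0, 0, 0], 0.6],
    [[-0.0025, 0, 0], [0, 0, 0], 0.6],
    [[-0.0025, 0, 0], [0, 0, 0], 0.6],
    [[-0.0025, 0, 0], [0, 0, 0], 0.6],
    [[-0.0025, 0, 0], [0, 0, 0], 0.6],
    [[-0.0025, 0, 0], [0, 0, 0], 0.6],
  ],
)

```text
time_s: 14.2
eef_pos: [637.8, -48.5, 34.6]
ee_rot: [0.0, 0.999, 0.038, 0.0]
force: [-0.7, 0.1, 0.0]
grip_width: 0.599
grip_force: 0.0
```

servo_tool(
  deltas=[
    [[-0.005, 0, 0], [0, 0, 0], 0.6],
    [[-0.01, 0, 0], [0, 0, 0], 0.6],
    [[-0.02, 0, 0], [0, 0, 0], 0.6],
    [[-0.03, 0, 0], [0, 0, 0], 0.6],
    [[-0.03, 0, 0], [0, 0, 0], 0.6],
    [[0, 0, 0], [0, 0, 0], 0.6],
    [[0, 0, 0], [0, 0, 0], 0.6],
  ],
)

```text
time_s: 14.9
eef_pos: [618.6, -50.0, 34.5]
ee_rot: [0.0, 0.999, 0.038, 0.0]
force: [-0.4, 0.3, -0.5]
grip_width: 0.604
grip_force: 0.0
```

```bash
python3 - <<'E'
from h import *
stop("w11"); a=optics.capture("side"); w=cv2.imread("pics/w11.png")
cv2.imwrite("pics/end.png",np.hstack([cv2.resize(a[150:330,170:400],None,fx=1.7,fy=1.7)[:306],cv2.resize(w,(408,306))]))
E
```

```text
14.9 plate [57.1 -4.1 34.5] F [-0.41  0.32 -0.5 ] yaw 0.076 z [ 0. -0. -1.] g 0.6
stop rows 81.0 126.0 x back 145.2 front 129.3
```

View pics/end.png

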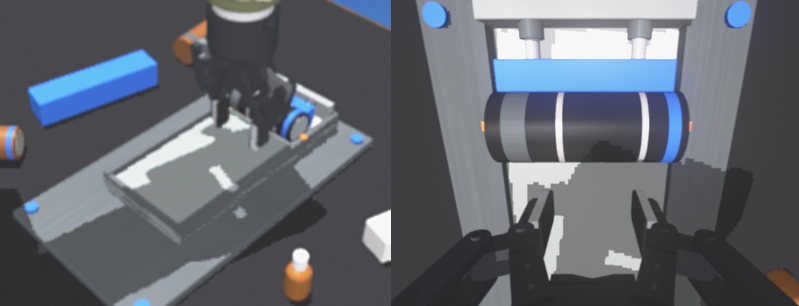

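The tube lies alone in the seat, level with the marks. The stop is back at rest and the fingers are clear.

```bash
python3 -c "
from rig import ctrl
print(ctrl.finish_job())"
```

```text
the job is handed in; nothing more can be done
None
```

I rolled the lens tube into its seat and pressed it until the stop gave by about 3.2 mm (my estimate from the wrist camera and force reading), then eased off; it was lying there untouched with the stop back at rest when I handed the job in at about 15 s, though no verdict was returned.

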